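# Unbolt the sloping tool chest

### The arm

A 6-joint arm with a two-finger parallel gripper is mounted at the origin on the work surface. World frame = base frame: x ahead of the robot, y to its left, z up, the work surface at z = 0. Lengths are in m, angles in degrees, forces in N, time in s.
With the tool pointing down it reaches from about 0.35 to 0.875 m from the base axis. Payload 4.2 kg.
Tool frame: the origin (TCP) lies midway between the tips of the shut fingers; the grasp point (between the pads) lies r.pinch_z behind it (r.pinch_z is the distance from the TCP to the grasp point, in m); z points along the fingers, y is the direction in which the jaws open and shut (so a half turn about z gives the same grasp; the last joint's range is limited). The gripper opens to 87 mm and grips with 3 to 60 N. Pads are 19 mm wide; open, the fingers measure 117 mm over their backs; the gripper's body (75 mm by 190 mm) begins 51 mm behind the grasp point.
Start: joints at [90.963, 22.042, 0.453, 0, -68.411, -14.817], TCP at [0.15, 0.607, 0.185] pointing down, gripper open.
Joint ranges: [-179.83, 179.83], [-69.29, 118.12], [-61.27, 80.66], [-181.25, 117.63], [-171.15, -9.14], [-177.46, 177.46]. Speed limits (degrees/s): [159.86, 159.86, 180, 180, 180, 180].

### API

Orientations are given as a 3x3 rotation matrix whose columns are the frame's x, y, z axes.
In Python, from station import r gives the robot as it stands. The module is installed in compiled form; this text tells all that it offers.
- The arm moves only by the tool play_rows, never from a script. Its argument "deltas" is a list of rows, each a list of 7 numbers: the shift along the tool's x, y, z in units of 25 mm (1.0 is 25 mm), then the turn, a rotation vector about the tool's x, y, z in units of 5 degrees (1.0 is 5 degrees), then the finger opening in mm, from 0 to 87. In form: [[tx, ty, tz, wx, wy, wz, fingers], ...]. A call has 1 to 12 rows; each row is the pose to reach, as a shift and turn from the pose commanded when the call began, along the tool's axes at that moment; what a row does not reach only later rows make up. A row lasts 1/10 s, in which the tool goes at most 50 mm and 8.59 degrees, less where a joint would pass 70% of its speed; a pose out of reach is approached as far as the arm can. A call with a gripper value outside its range is refused whole. The fingers move at their own pace and stop on an object; the grip force is fixed at half the most. Time passes only in rows, so rows that repeat a pose let the fingers close. It gives the time, the measured TCP pose, the force and the opening at its end, in the units of the state.
- r.sense(): the state, without advancing time (a new reading comes with each control period).
- r.capture(name): name is "scene" or "top" or "wrist"; returns a dict with "pixels" (384x512x3 uint8, red, green, blue), "camera_matrix" (3x3 intrinsics, pixels), "k1" (the pictures are not rectified: a ray, as slopes to the right and down, at radius r is drawn at 1 + k1 r^2 times it, then the intrinsics apply), "R" (3x3) and "t" (3): a world point X has camera coordinates R X + t; the wrist camera has in their place "T_tool_cam" (4x4, takes a point from camera to tool coordinates, whose origin is the TCP and whose axes are the flange's). Camera axes: x right, y down, z forward; pixel columns grow to the right and rows downward; lengths in m; the calibration is good to about 2 mm. A picture is of the moment at which its call begins: read the wrist's pose just before it. There is no depth.
- r.finish_job(): hands the job in, once; it reports no verdict.
Trained networks look in the newest picture that a camera, given by its name, has taken for a name from the list of things; names that differ only in an ending like _2 or _b are one class to them, and where a whole thing is asked for, a point or a joint stands for the part that bears it (a point fixed in the world has none). Each returns a list of dicts, best first, with "score" (0 to 1); they miss things now and then, are a little off and sometimes report something else, mostly with a low value. They report only what shows in the picture. A call takes as long as a camera call.
- r.spot_in(camera, target): "centre" ([x, y, z] in m, in world coordinates, good to about 4 mm: the middle of the surface that is visible of it).
- r.cut_out(camera, target): "region" (384x512 bool, what is visible of it).
The state is a dict: "time_s": time; "joints": joint angles; "joint_velocities": joint speeds; "effort": joint torques, N m; "tcp_pos": TCP position; "ee_rot": TCP orientation; "wrist_force": force on the tool from outside, world axes, zero at the start; "moment": the same for the moment, N m; "gripper_width": opening from 0.0 (shut) to 1.0 (fully open).
Only numpy, scipy, OpenCV 4.12 (cv2) and the standard library are available. Lean on these libraries where they do the work, as an engineer would, in place of code of your own. Each camera call takes 0.05 s, during which the arm holds its last target.

### The job

Unfasten the lid of the sloping tool chest: first swing the keeper bar down out of the bolt's way until it points straight down the slope, then draw the bolt fully back to its stop. Leave the bar down and the bolt drawn, let go, and leave the other things on the bench where they are.

Things in the scene. Friction and masses are not known exactly. Their poses are not given: they have to be found in the camera images.
- chest: Grey steel tool chest fixed to the bench, left or right, turned up to 0.2 rad; 340 deep (x), 380 wide (y), 280 mm high. Origin: centre of underside; x away from the robot, y left, z up. Front 130 mm high; from there the top slopes up at 30 deg from level, away from the robot, x = -170 to +90 mm; the last 80 mm of the top are level and carry a jar and a wood block, both fixed.
- slope_mid (a point): Middle of the chest's sloping face, on its surface: chest (-40, 0, 205) mm. Axes as the chest's. 'Out' means square to the slope: 30 deg from vertical, leaning towards the robot.
- rail_mid (a point): Middle of the chest's steel carrying rail: an 18 mm thick bar along y above the slope, chest (-40, 0, 334) mm, on uprights at y = +-182 mm. It stands over bolt and keeper, so an upright gripper does not fit there: come in from the robot's side, tilted 20 to 35 deg, along the two knobs.
- keeper_knob (a point): On the axis of the keeper's knob, 48 mm out from the slope. The knob is a plain 22 mm round post that turns freely on its own stem, standing square out of the keeper bar, 55 mm from its pivot, top 65 mm out from the slope. z: out of the slope, along the knob; with the keeper closed x is up the slope and y chest left; turns with the keeper.
- keeper_pivot (a point): Pivot of the keeper (first catch), on the bar's top face, 18 mm out from the slope, 75 mm left and 6 mm down the slope from slope_mid. The bar is flat dark steel, 118 x 36 x 12 mm, parallel to the slope (plywood lid). Closed, it points to chest right and its end stands about 8 mm from the bolt's handle and blocks it; open, it points down the slope. Axes as for the knob.
- keeper (a joint): Angle of the keeper: 0 closed (starts at 0 to 0.06), grows as the knob swings down the slope, towards the robot, in an arc of 55 mm radius about the pivot; stop at 1.6 rad, the bar pointing straight down the slope. Stiff hinge, stays where it is left; about 2 N at the knob.
- bolt_handle (a point): On the axis of the bolt's handle, 48 mm out from the slope. The bolt (second latch) is a bright 12 mm steel rod lying across the slope in two staples; at its left end stands a plain round handle, 18 mm thick, square out of the slope, top 65 mm out; closed it is 60 mm right of slope_mid, 80 mm from the closed keeper's knob. x: up the slope, y: chest left, z: out.
- bolt (a joint): Travel of the bolt in m: 0 shot home (starts at 0 to 0.004), grows as it is drawn to chest left (+y), stop at 0.055. Stiff: about 3 N to move; stays where it is left.
- brush: Paint brush about 200 mm long, lying on the bench in front of the chest. Origin: centre of its underside, x along it.
- tape: Black and yellow tape measure, 75 x 40 x 65 mm, standing on the bench in front of the chest. Origin: centre of its underside.
- hammer: Hammer about 260 mm long with a wooden handle, lying on the bench in front of the bench vise. Origin: centre of its underside, x along it.

How it is judged (in metres and radians):
On the way, in this order (a step that is already met when the one before it is completed fails the run):
1. the keeper bar is swung down out of the way (beyond 1.25 rad) while the bolt is still shot (under 15 mm) (value of joint keeper above 1.25 rad and value of joint bolt below 0.015 m), for 0.2 s.
2. the bolt is drawn back (beyond 47 mm) with the keeper bar still down (value of joint keeper above 1.25 rad and value of joint bolt above 0.047 m), for 0.2 s.
At the end, for the whole second after the job is handed in: The keeper bar is swung down beyond 1.25 rad (of 1.6) and the bolt is drawn back beyond 47 mm (of 55), both at rest and let go; brush, tape measure and hammer lie within 40 mm of where they were (all of step 2 and velocity of joint bolt below 0.01 m/s and velocity of joint keeper below 0.05 rad/s); the robot touches nothing.
It fails at once if the paint brush is shoved more than 40 mm from its place (distance of brush from where it was at the start of the episode above 0.04 m).
It fails at once if the tape measure is shoved more than 40 mm from its place (distance of tape from where it was at the start of the episode above 0.04 m).
It fails at once if the hammer is shoved more than 40 mm from its place (distance of hammer from where it was at the start of the episode above 0.04 m).
It also fails if it takes over 56 s, if anything falls off the work surface, if the arm or the gripper's body presses on something with over 40 N, if the wrist force passes 120 N, or if a joint passes its speed limit or range.

## Working session

There is one attempt and no reset: what is moved stays moved. The work goes in short steps, Python scripts to look and compute and a tool call to move; the robot and the scene stay as the last step left them, time stands still between calls to the robot, and variables do not carry over. Pictures are saved under pics/ and viewed, and the job is handed in when it is done.

Besides the shell and the picture viewer there is one more tool, called after "Emit:" by a JSON object that holds its "name" and its "arguments", one argument or row to a line. play_rows: Moves the arm, as the interface text tells. Its arguments: {"type":"object","properties":{"deltas":{"type":"array","items":{"type":"array","items":{"type":"number"}}}},"required":["deltas"]}

```bash
mkdir -p pics; ls; python3 - <<'E'
from station import r
import cv2,numpy as np
s=r.sense(); print(s['time_s'],s['tcp_pos'],np.round(s['ee_rot'],3).tolist(),s['joints'],s['gripper_width'],r.pinch_z)
for c in ['scene','top']:
    d=r.capture(c); cv2.imwrite(f'pics/{c}1.png',d['pixels'][:,:,::-1])
    print(c,d['camera_matrix'].tolist(),d['k1'],np.round(d['R'],4).tolist(),np.round(d['t'],4).tolist())
    for n in ['chest','keeper_knob','keeper_pivot','bolt_handle','keeper','bolt','rail_mid','slope_mid','brush','tape','hammer']:
        try: print(c,n,[(np.round(x['centre'],4).tolist(),round(x['score'],2)) for x in r.spot_in(c,n)[:2]])
        except Exception as e: print(n,e)
print(r.sense()['time_s'])
E
```

```text
pics
0.0 [0.14946143 0.60616659 0.18395554] [[0.971, -0.24, -0.0], [-0.24, -0.971, -0.002], [0.0, 0.002, -1.0]] [ 9.09629790e+01  2.20904970e+01  3.79472241e-01 -3.08487998e-02
 -6.84088258e+01 -1.48149963e+01] 0.9973757393436437 0.0187
scene [[469.49384055794724, 0.0, 254.57252487305811], [0.0, 469.49384055794724, 191.95529215326493], [0.0, 0.0, 1.0]] 0.05465196001762093 [[0.7986, 0.6018, -0.0094], [0.4151, -0.562, -0.7154], [-0.4358, 0.5674, -0.6987]] [-0.4069, -0.1316, 1.8195]
scene chest [([0.7661, 0.0142, 0.2232], 0.92)]
scene keeper_knob [([0.6386, 0.1352, 0.2212], 0.91), ([0.765, 0.0139, 0.2199], 0.24)]
scene keeper_pivot [([0.6456, 0.1328, 0.2236], 0.76), ([0.7657, 0.0145, 0.2202], 0.7)]
scene bolt_handle [([0.6555, 0.0554, 0.2212], 0.61)]
scene keeper [([0.6426, 0.1317, 0.2251], 0.52)]
scene bolt []
scene rail_mid [([0.7688, 0.0124, 0.2214], 0.76)]
scene slope_mid [([0.6394, 0.1316, 0.2262], 0.72), ([0.7679, 0.0181, 0.2227], 0.65)]
scene brush [([0.4462, 0.1369, 0.0119], 0.54)]
scene tape [([0.4795, -0.0515, 0.0569], 0.56)]
scene hammer [([0.5166, -0.2051, 0.0242], 0.87)]
top [[478.76328621473493, 0.0, 258.9848928743982], [0.0, 478.76328621473493, 189.1870261107521], [0.0, 0.0, 1.0]] -0.09711806762404371 [[-0.0006, -0.9998, -0.0217], [-0.988, 0.0039, -0.1542], [0.1543, 0.0214, -0.9878]] [-0.0539, 0.6039, 1.586]
top chest [([0.6792, 0.1226, 0.2415], 0.94)]
top keeper_knob [([0.6336, 0.1368, 0.2217], 0.82)]
top keeper_pivot []
top bolt_handle [([0.657, 0.044, 0.2168], 0.57)]
top keeper [([0.6375, 0.1375, 0.2243], 0.82)]
top bolt [([0.655, 0.0429, 0.2183], 0.64), ([0.4445, 0.1536, 0.0144], 0.6)]
top rail_mid [([0.6799, 0.122, 0.2384], 0.65), ([0.4464, 0.1545, 0.0171], 0.18)]
top slope_mid [([0.6822, 0.1248, 0.2383], 0.75)]
top brush [([0.4455, 0.1567, 0.0161], 0.65), ([0.6346, 0.1437, 0.2206], 0.23)]
top tape [([0.468, -0.0415, 0.0658], 0.55)]
top hammer [([0.5132, -0.1968, 0.0262], 0.94)]
1.2
```

View pictures.

View pics/scene1.png

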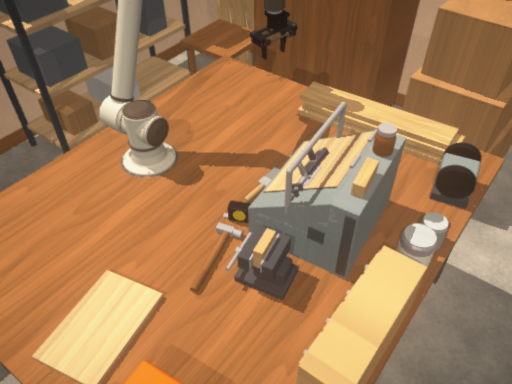

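View pics/top1.png

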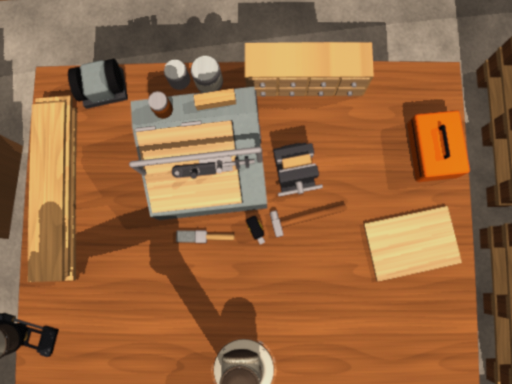

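```bash
python3 - <<'E'
import cv2
a=cv2.imread('pics/scene1.png')[60:300,180:400]; b=cv2.imread('pics/top1.png')[60:240,130:350]
cv2.imwrite('pics/s1z.png',cv2.resize(a[40:190],None,fx=3.6,fy=3.6,interpolation=cv2.INTER_CUBIC)); cv2.imwrite('pics/t1z.png',cv2.resize(b,None,fx=3.3,fy=3.3,interpolation=cv2.INTER_CUBIC))
E
```

```text
(no output)
```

View pics/s1z.png

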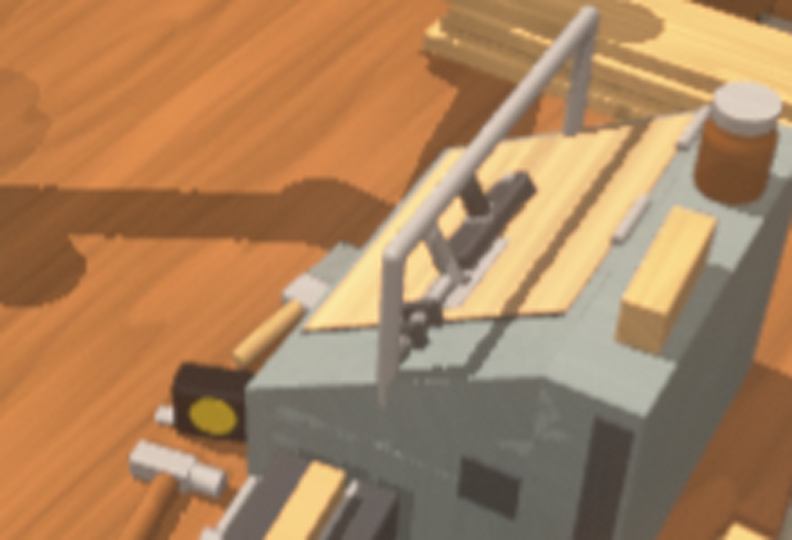

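View pics/t1z.png

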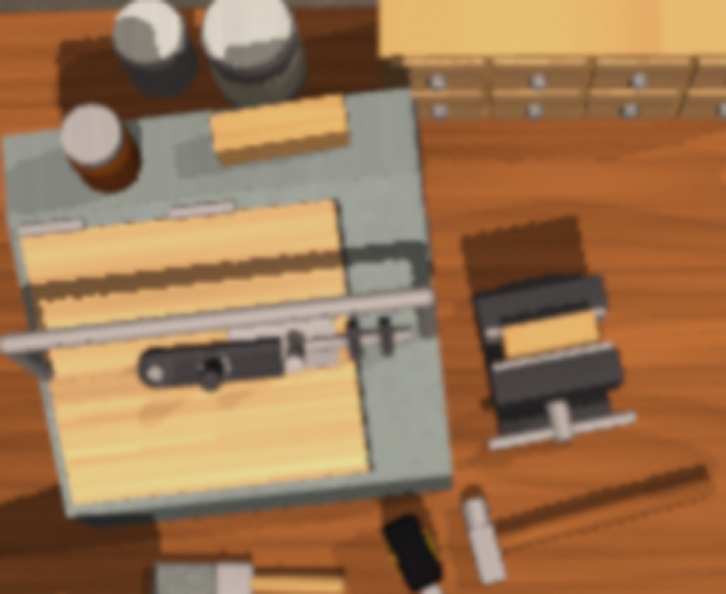

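```bash
cat > h.py <<'E'
import numpy as np
from scipy.spatial.transform import Rotation as Ro
c3,s3=np.cos(np.pi/6),.5
U=np.array([c3,0,s3]);N=np.array([-s3,0,c3]);Y=np.array([0,1.,0]);M=np.array([-.04,0,.205])
def sl(y,u,o): return M+(Y*y+U*u+N*o)/1000
CAM={'scene':(469.494,254.573,191.955,.05465,[[0.7986,0.6018,-0.0094],[0.4151,-0.562,-0.7154],[-0.4358,0.5674,-0.6987]],[-0.4069,-0.1316,1.8195]),
'top':(478.763,258.985,189.187,-.09712,[[-0.0006,-0.9998,-0.0217],[-0.988,0.0039,-0.1542],[0.1543,0.0214,-0.9878]],[-0.0539,0.6039,1.586])}
def proj(c,X):
    f,cx,cy,k,R,t=CAM[c]; p=np.array(R)@X+t; q=p[:2]/p[2]; q=q*(1+k*(q@q)); return q*f+[cx,cy]
def toW(p,X): return np.r_[Ro.from_euler('z',p[2]).apply(X)[:2]+p[:2],X[2]]
def toWd(p,v): return Ro.from_euler('z',p[2]).apply(v)
E
cat > fit.py <<'E'
from h import *
from scipy.optimize import least_squares
t=lambda x,y:(130+x/3.3,60+y/3.3)
s=lambda x,y:(180+x/3.6,100+y/3.6)
P=[('top',(.17,.19,.28),t(4,135)),('top',(.17,-.19,.28),t(412,88)),('top',(-.17,-.19,.13),t(450,475)),('top',(-.17,.19,.13),t(66,510)),
('top',sl(75,-6,18),t(153,370)),('top',sl(20,-6,65),t(212,376)),('top',sl(-60,-6,65),t(295,345)),
('scene',(-.17,-.19,.13),s(247,386)),('scene',(.09,-.19,.28),s(545,380)),('scene',(.17,-.19,.28),s(645,415)),
]
P=[(c,np.array(X),np.array(q)) for c,X,q in P]
f=lambda p:np.concatenate([proj(c,toW(p,X))-q for c,X,q in P])
o=least_squares(f,[.7,.12,.1],loss='soft_l1')
print(o.x); print(np.round(f(o.x).reshape(-1,2),1).tolist())
for n,v in dict(knob=sl(20,-6,48),hand=sl(-60,-6,48),hand0=sl(-60,0,48),piv=sl(75,-6,18)).items(): print(n,toW(o.x,v).round(4))
E
python3 fit.py
```

```text
[0.6961628  0.12507612 0.10281322]
[[-0.5, -1.3], [-0.5, -0.9], [0.2, -1.2], [-0.2, 0.4], [0.6, -1.0], [-1.1, 0.3], [0.3, 6.8], [-0.7, 0.3], [-0.9, -1.1], [-0.1, 0.6]]
knob [0.6253 0.1379 0.2436]
hand [0.6335 0.0583 0.2436]
hand0 [0.6387 0.0588 0.2466]
piv [0.6346 0.1941 0.2176]
```

```bash
python3 - <<'E'
import cv2
from h import *
p=[.69616,.12508,.10281]
for c,(x0,y0,w,h) in dict(top=(165,140,95,50),scene=(280,140,70,50)).items():
    a=cv2.imread(f'pics/{c}1.png')[y0:y0+h,x0:x0+w]; f=8 if c=='top' else 11
    a=cv2.resize(a,None,fx=f,fy=f,interpolation=cv2.INTER_NEAREST)
    for y,col in ((20,(0,255,0)),(-60,(0,0,255))):
      for u in ((-6,) if y==20 else (-6,6)):
        q=[tuple(int(v) for v in (proj(c,toW(p,sl(y,u,o)))+.5-[x0,y0])*f) for o in (18 if y==20 else 12,65)]
        cv2.line(a,q[0],q[1],col,1); cv2.circle(a,q[1],3,col,-1)
    cv2.imwrite(f'pics/{c}2.png',a)
E
```

```text
(no output)
```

View pics/top2.png

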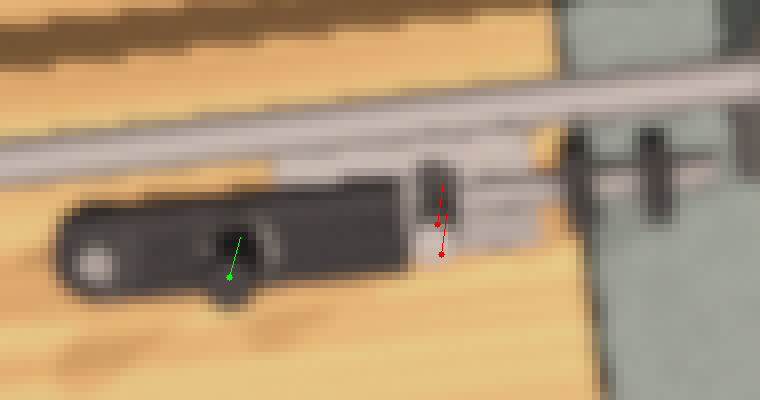

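View pics/scene2.png

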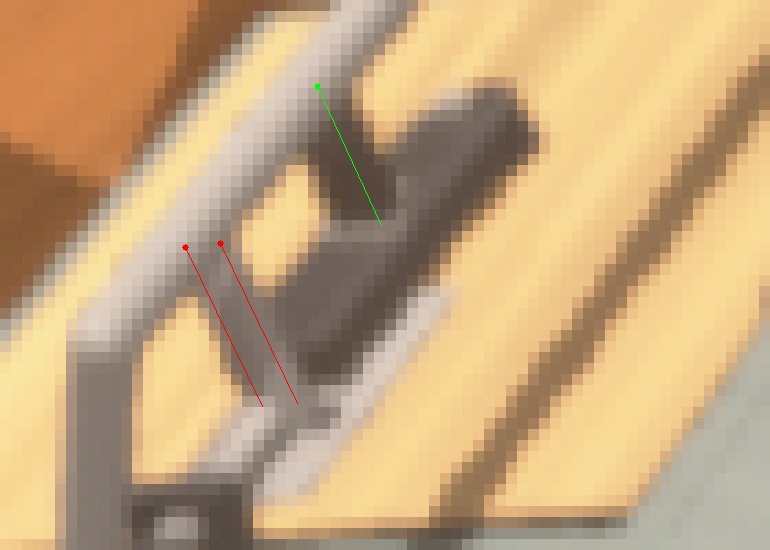

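```bash
cat >> h.py <<'E'
p0=np.array([.69616,.12508,.10281])
def Rt(p=p0): return np.stack([toWd(p,U),-toWd(p,Y),-toWd(p,N)],1)
def delta(s,pos,R=None):
    Rc=np.array(s['ee_rot']); d=Rc.T@(np.array(pos)-s['tcp_pos'])/.025
    w=Ro.from_matrix(Rc.T@(Rt() if R is None else R)).as_rotvec(degrees=True)/5
    return np.round(np.r_[d,w],2).tolist()
E
python3 - <<'E'
from h import *
from station import r
s=r.sense(); print(delta(s,[.40,.40,.42])); print(toW(p0,sl(20,-7,150)))
E
```

```text
[11.7, 5.63, -9.4, 1.03, 5.94, -3.86]
[0.57368449 0.13254991 0.33140381]
```

Emit:
{"name": "play_rows", "arguments": {
  "deltas": [
    [0, 0, -4, 0, 0, 0, 45],
    [1.5, 0.7, -6, 0.2, 1, -0.6, 45],
    [11.7, 5.6, -9.4, 1, 5.9, -3.9, 45],
    [11.7, 5.6, -9.4, 1, 5.9, -3.9, 45],
    [11.7, 5.6, -9.4, 1, 5.9, -3.9, 45],
    [11.7, 5.6, -9.4, 1, 5.9, -3.9, 45],
    [11.7, 5.6, -9.4, 1, 5.9, -3.9, 45],
    [11.7, 5.6, -9.4, 1, 5.9, -3.9, 45],
    [11.7, 5.6, -9.4, 1, 5.9, -3.9, 45],
    [11.7, 5.6, -9.4, 1, 5.9, -3.9, 45],
    [11.7, 5.6, -9.4, 1, 5.9, -3.9, 45]
  ]
}}

```text
time_s: 2.3
tcp_pos: [0.4004, 0.4002, 0.4203]
ee_rot: [[0.863, 0.104, 0.494], [0.091, -0.995, 0.05], [0.497, 0.002, -0.868]]
wrist_force: [-0.2, 0.0, -0.3]
gripper_width: 0.515
```

```bash
python3 - <<'E'
from h import *
from station import r
s=r.sense(); print(s['time_s'],s['tcp_pos'],s['joints'].round(1),s['gripper_width']*87); print(delta(s,toW(p0,sl(20,-7,150))),(np.array(s['ee_rot'])-Rt()).round(3).tolist())
E
```

```text
2.3 [0.40041923 0.40018042 0.42033963] [ 77.   -0.4 -12.   29.9 -70.7  10.8] 44.7744840696149
[3.24, 11.36, 5.98, 0.01, 0.04, 0.02] [[0.002, 0.001, -0.003], [0.002, 0.0, -0.001], [-0.003, 0.002, -0.002]]
```

Emit:
{"name": "play_rows", "arguments": {
  "deltas": [
    [3.2, 11.4, 6, 0, 0, 0, 45],
    [3.2, 11.4, 6, 0, 0, 0, 45],
    [3.2, 11.4, 6, 0, 0, 0, 45],
    [3.2, 11.4, 6, 0, 0, 0, 45],
    [3.2, 11.4, 6, 0, 0, 0, 45],
    [3.2, 11.4, 6, 0, 0, 0, 45],
    [3.2, 11.4, 6, 0, 0, 0, 45],
    [3.2, 11.4, 6, 0, 0, 0, 45],
    [3.2, 11.4, 6, 0, 0, 0, 45],
    [3.2, 11.4, 6, 0, 0, 0, 45]
  ]
}}

```text
time_s: 3.3
tcp_pos: [0.573, 0.1337, 0.3303]
ee_rot: [[0.863, 0.107, 0.494], [0.095, -0.994, 0.05], [0.496, 0.003, -0.868]]
wrist_force: [-0.6, -0.5, -0.3]
gripper_width: 0.513
```

```bash
cat > wr.py <<'E'
import sys,cv2
from h import *
from station import r
def wrist(name,pts):
    s=r.sense(); d=r.capture('wrist'); K=np.array(d['camera_matrix']); T=np.array(d['T_tool_cam'])
    W=np.eye(4); W[:3,:3]=s['ee_rot']; W[:3,3]=s['tcp_pos']; C=np.linalg.inv(W@T)
    im=d['pixels'][:,:,::-1].copy(); im=cv2.resize(im,None,fx=1.5,fy=1.5)
    for X,col in pts:
        q=C[:3,:3]@X+C[:3,3]; q=q[:2]/q[2]; q=q*(1+d['k1']*(q@q)); q=K[:2,:2]@q+K[:2,2]
        if np.abs(q).max()<2000: cv2.circle(im,tuple(int(v*1.5) for v in q),4,col,-1)
        print(q.round(1))
    cv2.imwrite(f'pics/{name}.png',im); return s,d
if __name__=='__main__':
    y=float(sys.argv[2]) if len(sys.argv)>2 else -60
    pts=[(toW(p0,v),c) for v,c in [(sl(20,-7,65),(0,255,0)),(sl(20,-7,18),(0,255,0)),(sl(75,-6,18),(255,0,0)),(sl(y,0,65),(0,0,255)),(sl(y,0,12),(0,0,255))]]
    s,d=wrist(sys.argv[1],pts)
    print(s['time_s'],s['tcp_pos'],s['wrist_force'].round(1),s['gripper_width']*87)
    for n in ['keeper_knob','bolt_handle','keeper']: print(n,[(np.round(x['centre'],4).tolist(),round(x['score'],2)) for x in r.spot_in('wrist',n)[:2]])
E
python3 wr.py w1
```

```text
[260.8 185.6]
[260.4 174.7]
[205.6 173.4]
[353.5 178.2]
[339.2 167.2]
3.3 [0.5730122  0.13366065 0.33025454] [-0.6 -0.5 -0.3] 44.612998716581515
keeper_knob [([0.6366, 0.1449, 0.226], 0.88)]
bolt_handle [([0.654, 0.0503, 0.2186], 0.9)]
keeper [([0.6359, 0.1426, 0.22], 0.77)]
```

View pics/w1.png

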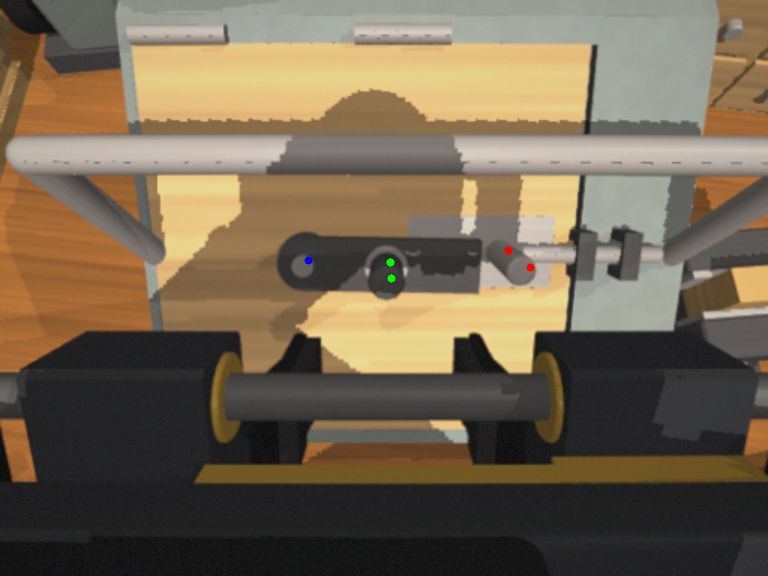

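```bash
python3 - <<'E'
from h import *
from station import r
s=r.sense(); print(delta(s,toW(p0,sl(22.5,-9,31))))
E
```

```text
[-0.03, -0.06, 4.75, 0.0, 0.04, 0.06]
```

Emit:
{"name": "play_rows", "arguments": {
  "deltas": [
    [0, -0.1, 1, 0, 0, 0, 45],
    [0, -0.1, 2, 0, 0, 0, 45],
    [0, -0.1, 3, 0, 0, 0, 45],
    [0, -0.1, 4, 0, 0, 0, 45],
    [0, -0.1, 4.7, 0, 0, 0, 45],
    [0, -0.1, 4.7, 0, 0, 0, 45]
  ]
}}

```text
time_s: 4.1
tcp_pos: [0.6302, 0.1405, 0.2252]
ee_rot: [[0.865, 0.106, 0.49], [0.095, -0.994, 0.047], [0.492, 0.005, -0.871]]
wrist_force: [0.3, -0.2, -1.0]
gripper_width: 0.512
```

```bash
python3 wr.py w2
```

```text
[264.7 234.2]
[263.1 207.3]
[179.3 205.5]
[418.8 222. ]
[382.3 195.1]
4.1 [0.63024538 0.14046557 0.22523497] [ 0.3 -0.2 -1. ] 44.54830265779721
keeper_knob [([0.6367, 0.1406, 0.2206], 0.65)]
bolt_handle [([0.6539, 0.0612, 0.2217], 0.82)]
keeper [([0.6349, 0.143, 0.2194], 0.76)]
```

View pics/w2.png

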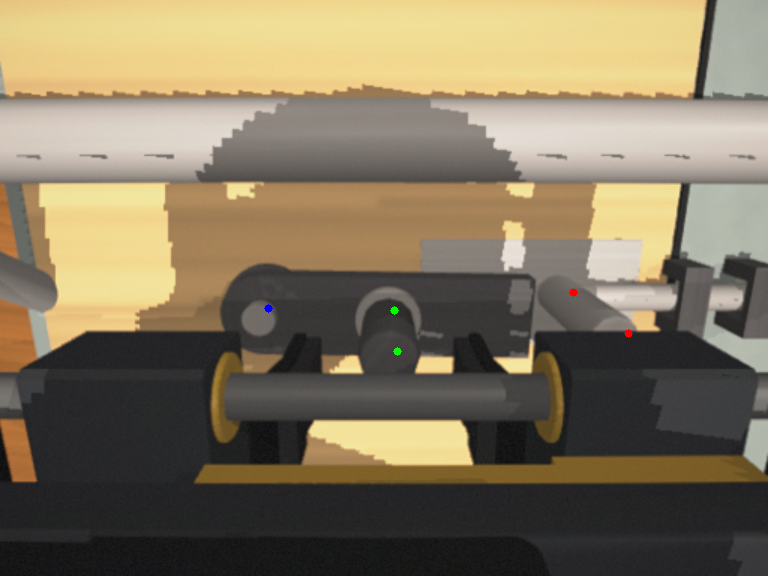

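Emit:
{"name": "play_rows", "arguments": {
  "deltas": [
    [0, 0, 0, 0, 0, 0, 12],
    [0, 0, 0, 0, 0, 0, 12],
    [0, 0, 0, 0, 0, 0, 12],
    [0, 0, 0, 0, 0, 0, 12],
    [0, 0, 0, 0, 0, 0, 12]
  ]
}}

```text
time_s: 4.8
tcp_pos: [0.6311, 0.1406, 0.2286]
ee_rot: [[0.863, 0.105, 0.494], [0.093, -0.994, 0.05], [0.497, 0.003, -0.868]]
wrist_force: [0.5, -0.3, -0.5]
gripper_width: 0.177
```

```bash
cat > st.py <<'E'
from h import *
from station import r
s=r.sense(); q=np.array(s['tcp_pos']); x=Ro.from_euler('z',-p0[2]).apply(np.r_[q[:2]-p0[:2],q[2]])-M
print('t',s['time_s'],'y,u,o mm',(1000*np.array([x@Y,x@U,x@N])).round(1),'F',s['wrist_force'].round(1),'w',round(s['gripper_width']*87,1))
E
python3 st.py
```

```text
t 4.8 y,u,o mm [22.1 -8.3 32. ] F [ 0.5 -0.3 -0.5] w 15.4
```

```bash
python3 wr.py w3; python3 st.py
```

```text
[264.6 236.4]
[263.2 209.7]
[180.5 208. ]
[416.2 224.3]
[380.8 197.6]
4.8 [0.63106978 0.14062692 0.22857352] [ 0.5 -0.3 -0.5] 15.42293021909868
keeper_knob [([0.6429, 0.1404, 0.2225], 0.68)]
bolt_handle [([0.6559, 0.0603, 0.2228], 0.94)]
keeper [([0.6396, 0.1415, 0.221], 0.76)]
t 5.0 y,u,o mm [22.1 -8.3 31.8] F [-0.3  0.4 -0.2] w 12.4
```

View pics/w3.png

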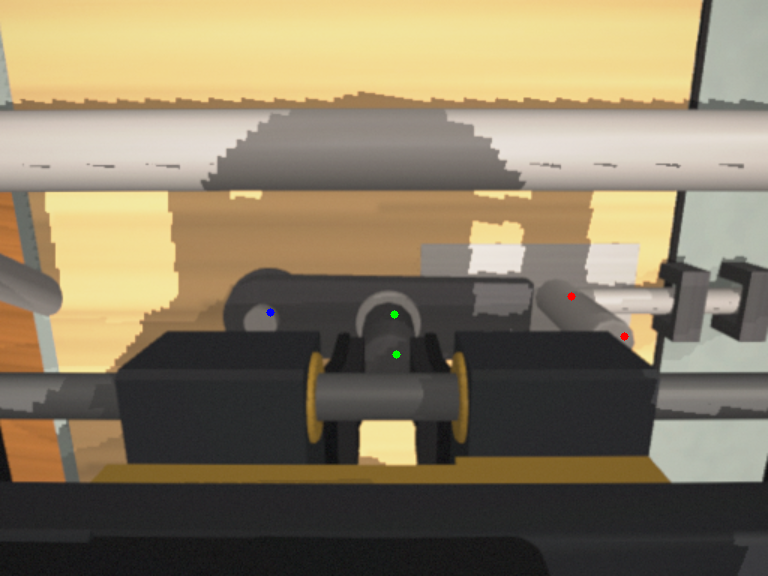

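```bash
python3 - <<'E'
import cv2
from h import *
from station import r
s=r.sense(); d=r.capture('wrist'); K=np.array(d['camera_matrix']); T=np.array(d['T_tool_cam']);C=np.linalg.inv(T)
print(T.round(4).tolist(),d['k1'],K[0])
f=6;x0,y0=190,200
im=cv2.resize(d['pixels'][y0:y0+100,x0:x0+130,::-1],None,fx=f,fy=f,interpolation=cv2.INTER_CUBIC)
g=s['gripper_width']*.087/2
for z,c in ((0,(0,255,255)),(-.0187,(255,255,0)),(-.04,(255,0,255))):
  for y in (-g,g):
   for x in(-.0095,.0095):
    q=C[:3,:3]@[x,y,z]+C[:3,3]; q=q[:2]/q[2]; q=q*(1+d['k1']*(q@q)); q=K[:2,:2]@q+K[:2,2]
    cv2.circle(im,tuple(int(v) for v in (q+.5-[x0,y0])*f),5,c,-1); print(z,y,x,q.round(1))
cv2.imwrite('pics/w4.png',im)
E
```

```text
[[-0.0003, -0.9686, -0.2487, 0.0679], [1.0, -0.0002, -0.0007, -0.0013], [0.0007, -0.2487, 0.9686, -0.2004], [0.0, 0.0, 0.0, 1.0]] -0.01752164794389147 [336.79714784   0.         257.81446678]
0 -0.006210759368349013 -0.0095 [250.3 232.6]
0 -0.006210759368349013 0.0095 [250.1 203.8]
0 0.006210759368349013 -0.0095 [269.9 232.6]
0 0.006210759368349013 0.0095 [270.1 203.8]
-0.0187 -0.006210759368349013 -0.0095 [249.5 244.3]
-0.0187 -0.006210759368349013 0.0095 [249.3 213. ]
-0.0187 0.006210759368349013 -0.0095 [271.  244.3]
-0.0187 0.006210759368349013 0.0095 [271.3 213. ]
-0.04 -0.006210759368349013 -0.0095 [248.5 260.6]
-0.04 -0.006210759368349013 0.0095 [248.3 226. ]
-0.04 0.006210759368349013 -0.0095 [272.5 260.6]
-0.04 0.006210759368349013 0.0095 [272.9 226. ]
```

View pics/w4.png

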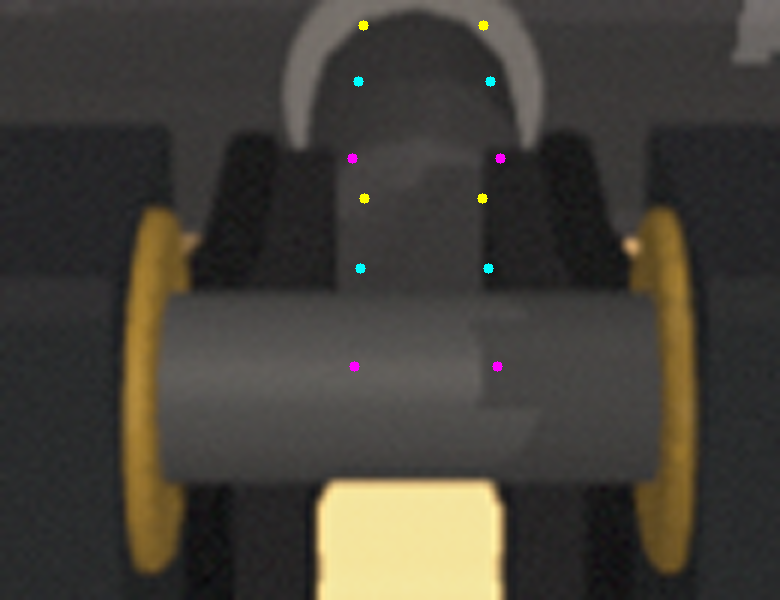

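```bash
cat > sc.py <<'E'
import sys,cv2
from h import *
from station import r
s=r.sense(); R=np.array(s['ee_rot']);p=np.array(s['tcp_pos']); out=[]
for c,(x0,y0) in dict(scene=(270,100),top=(155,130)).items():
    d=r.capture(c); f=5; w,h=(80,100)
    im=cv2.resize(d['pixels'][y0:y0+h,x0:x0+w,::-1],None,fx=f,fy=f,interpolation=cv2.INTER_CUBIC)
    for z in (0,-.0187,-.04):
        q=(proj(c,p+R@[0,0,z])+.5-[x0,y0])*f; cv2.circle(im,tuple(int(v) for v in q),4,(0,255,255),-1)
    out.append(im)
cv2.imwrite(f'pics/{sys.argv[1]}.png',np.hstack(out))
E
python3 sc.py sc1
```

```text
(no output)
```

View pics/sc1.png

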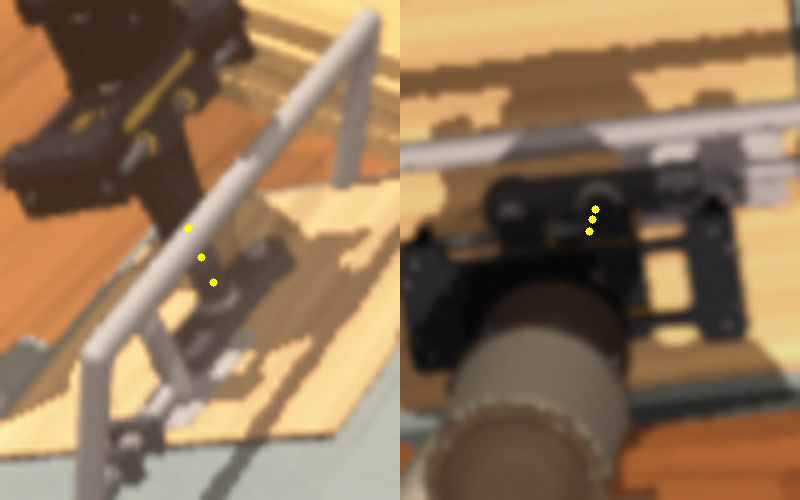

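Emit:
{"name": "play_rows", "arguments": {
  "deltas": [
    [0, 0, 0, 0, 0, 0, 45],
    [0, 0, 0, 0, 0, 0, 45],
    [0, 0, 0, 0, 0, 0, 45],
    [0, 0, 0, 0, 0, 0, 45],
    [0, 0, 0, 0, 0, 0, 45],
    [0, 0, 0, 0, 0, 0, 45],
    [0, 0, 0, 0, 0, 0, 45],
    [0, 0, 0.25, 0, 0, 0, 45],
    [0, 0, 0.5, 0, 0, 0, 45]
  ]
}}

```text
time_s: 6.05
tcp_pos: [0.6375, 0.1414, 0.2173]
ee_rot: [[0.863, 0.105, 0.494], [0.093, -0.994, 0.05], [0.497, 0.003, -0.868]]
wrist_force: [0.0, -0.1, 0.3]
gripper_width: 0.513
```

```bash
python3 wr.py w5; python3 st.py
```

```text
[265.3 246.1]
[263.6 215.9]
[176.1 214. ]
[428.4 233.2]
[388.1 202.9]
6.05 [0.63746568 0.14137305 0.21731596] [ 0.  -0.1  0.3] 44.59984545753814
keeper_knob [([0.6436, 0.1411, 0.2212], 0.88)]
bolt_handle [([0.6609, 0.047, 0.2188], 0.68)]
keeper [([0.6428, 0.1441, 0.2189], 0.85)]
t 6.25 y,u,o mm [22.  -8.7 18.9] F [-0.8  0.7 -0.4] w 45.4
```

View pics/w5.png

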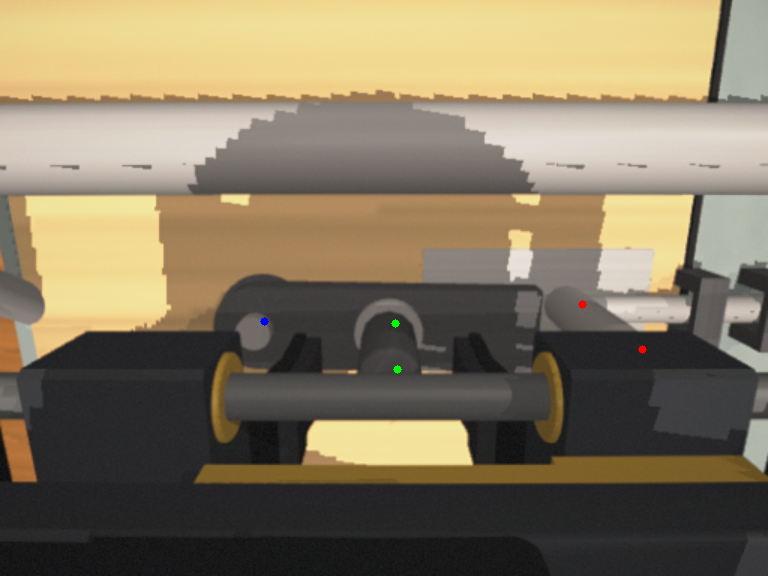

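Emit:
{"name": "play_rows", "arguments": {
  "deltas": [
    [0, 0, 0.2, 0, 0, 0, 45],
    [0, 0, 0.4, 0, 0, 0, 45],
    [0, 0, 0.5, 0, 0, 0, 45],
    [0, 0, 0.5, 0, 0, 0, 45]
  ]
}}

```text
time_s: 6.65
tcp_pos: [0.6433, 0.1417, 0.206]
ee_rot: [[0.864, 0.105, 0.493], [0.093, -0.994, 0.049], [0.496, 0.004, -0.869]]
wrist_force: [-0.5, 1.2, 1.2]
gripper_width: 0.517
```

```bash
python3 st.py
```

```text
t 6.65 y,u,o mm [21.9 -8.9  6.3] F [-0.5  1.2  1.2] w 45.0
```

Emit:
{"name": "play_rows", "arguments": {
  "deltas": [
    [0, 0, 0.15, 0, 0, 0, 45],
    [0, 0, 0.3, 0, 0, 0, 45],
    [0, 0, 0.4, 0, 0, 0, 45]
  ]
}}

```text
time_s: 6.95
tcp_pos: [0.6484, 0.1424, 0.1977]
ee_rot: [[0.863, 0.105, 0.494], [0.093, -0.994, 0.05], [0.496, 0.003, -0.868]]
wrist_force: [-0.2, 0.4, -0.4]
gripper_width: 0.511
```

```bash
python3 st.py;python3 wr.py w6
```

```text
t 6.95 y,u,o mm [22.1 -8.6 -3.5] F [-0.2  0.4 -0.4] w 44.5
[266.1 266.9]
[264.1 228.1]
[166.4 226.1]
[453.9 252. ]
[402.4 213.4]
6.95 [0.64843755 0.14235059 0.19768261] [-0.2  0.4 -0.4] 44.491576606261404
keeper_knob [([0.6428, 0.1419, 0.2219], 0.64)]
bolt_handle [([0.6576, 0.0459, 0.2191], 0.61)]
keeper [([0.6426, 0.1414, 0.2218], 0.68)]
```

View pics/w6.png

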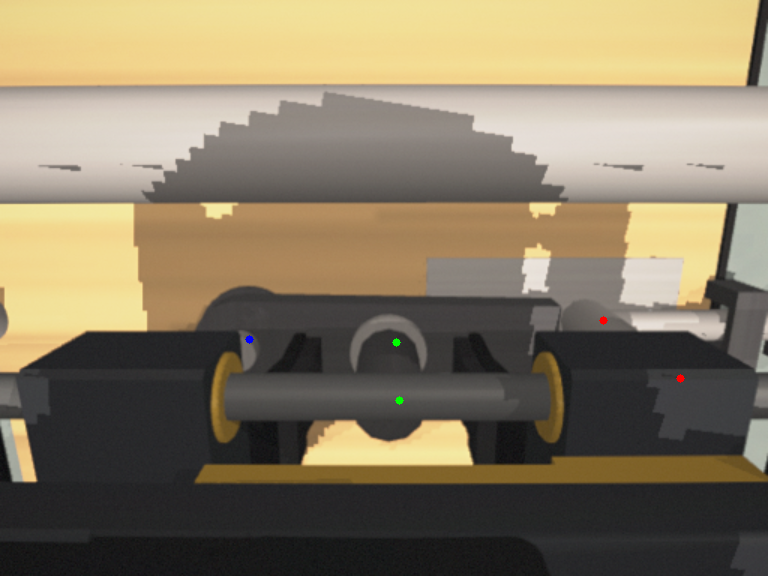

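Emit:
{"name": "play_rows", "arguments": {
  "deltas": [
    [0, 0, 0.1, 0, 0, 0, 12],
    [0, 0, 0.1, 0, 0, 0, 12],
    [0, 0, 0.1, 0, 0, 0, 12],
    [0, 0, 0.1, 0, 0, 0, 12],
    [0, 0, 0.1, 0, 0, 0, 12],
    [0, 0, 0.1, 0, 0, 0, 12],
    [0, 0, 0.1, 0, 0, 0, 12]
  ]
}}

```text
time_s: 7.85
tcp_pos: [0.6494, 0.142, 0.1959]
ee_rot: [[0.863, 0.105, 0.494], [0.093, -0.994, 0.049], [0.496, 0.004, -0.868]]
wrist_force: [-0.3, -2.3, -0.6]
gripper_width: 0.241
```

```bash
python3 st.py;python3 wr.py w7
```

```text
t 7.85 y,u,o mm [21.6 -8.7 -5.6] F [-0.3 -2.3 -0.6] w 20.9
[265.3 269. ]
[263.4 229.3]
[164.7 227.3]
[455.7 253.9]
[403.2 214.3]
7.85 [0.64944797 0.14202528 0.19585355] [-0.3 -2.3 -0.6] 20.946347126814274
keeper_knob [([0.6488, 0.1419, 0.2233], 0.78)]
bolt_handle [([0.6545, 0.0497, 0.2191], 0.68)]
keeper [([0.6442, 0.1418, 0.2207], 0.73), ([0.6569, 0.1445, 0.2568], 0.64)]
```

View pics/w7.png

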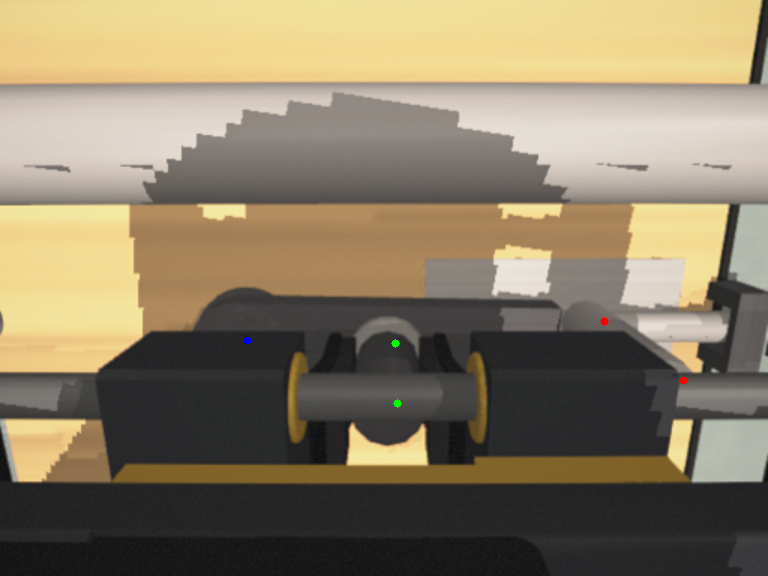

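Emit:
{"name": "play_rows", "arguments": {
  "deltas": [
    [-0.33, -0.02, 0, 0, 0, 0, 12],
    [-0.65, -0.1, 0, 0, 0, 0, 12],
    [-0.96, -0.22, 0, 0, 0, 0, 12],
    [-1.24, -0.38, 0, 0, 0, 0, 12],
    [-1.5, -0.6, 0, 0, 0, 0, 12]
  ]
}}

```text
time_s: 8.55
tcp_pos: [0.6156, 0.1541, 0.1772]
ee_rot: [[0.863, 0.105, 0.494], [0.093, -0.994, 0.05], [0.497, 0.003, -0.868]]
wrist_force: [2.4, -2.7, -0.4]
gripper_width: 0.243
```

```bash
python3 st.py;python3 wr.py w8
```

```text
t 8.55 y,u,o mm [ 37.2 -46.1  -5.5] F [ 2.4 -2.7 -0.4] w 21.1
[305.3 182.7]
[293.2 162.9]
[189.3 160.7]
[508.8 166. ]
[439.1 149. ]
8.55 [0.61559696 0.15413299 0.17719065] [ 2.4 -2.7 -0.4] 21.098931177727454
keeper_knob [([0.6206, 0.1764, 0.2133], 0.76)]
bolt_handle [([0.6322, 0.0717, 0.25], 0.86)]
keeper [([0.6218, 0.1777, 0.2094], 0.84)]
```

View pics/w8.png

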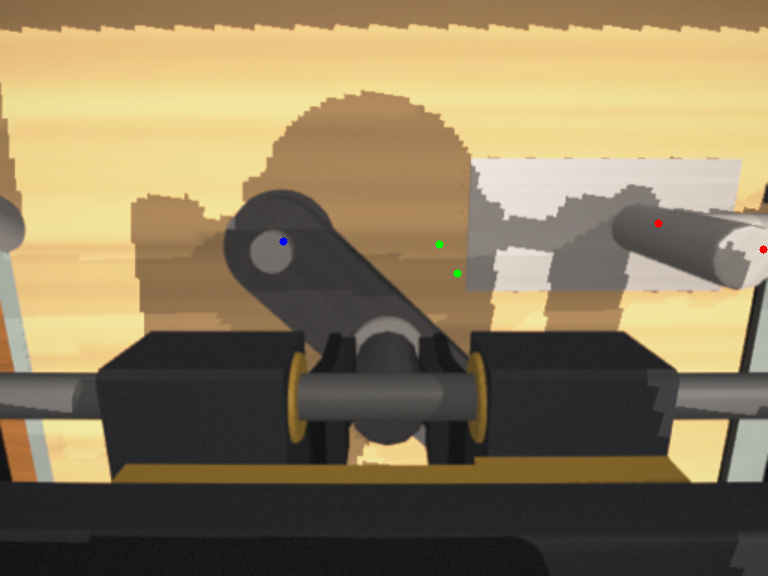

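Emit:
{"name": "play_rows", "arguments": {
  "deltas": [
    [-0.22, -0.23, 0, 0, 0, 0, 12],
    [-0.41, -0.51, 0, 0, 0, 0, 12],
    [-0.55, -0.8, 0, 0, 0, 0, 12],
    [-0.65, -1.12, 0, 0, 0, 0, 12],
    [-0.68, -1.33, 0, 0, 0, 0, 12],
    [-0.7, -1.52, 0, 0, 0, 0, 12],
    [-0.7, -1.52, 0, 0, 0, 0, 12]
  ]
}}

```text
time_s: 9.45
tcp_pos: [0.5972, 0.191, 0.1689]
ee_rot: [[0.862, 0.106, 0.495], [0.093, -0.994, 0.051], [0.497, 0.002, -0.867]]
wrist_force: [2.7, 0.0, 0.2]
gripper_width: 0.246
```

```bash
python3 st.py;python3 wr.py w9
```

```text
t 9.45 y,u,o mm [ 75.8 -62.8  -5.4] F [2.7 0.  0.2] w 21.4
[407.3 140.5]
[368.5 131.3]
[262.5 128.8]
[614.2 124. ]
[514.4 118.4]
9.45 [0.59718058 0.19104129 0.16892451] [2.7 0.  0.2] 21.409929706149374
keeper_knob [([0.6071, 0.1934, 0.2099], 0.97)]
bolt_handle [([0.6516, 0.0729, 0.218], 0.63)]
keeper [([0.607, 0.1887, 0.2074], 0.84)]
```

View pics/w9.png

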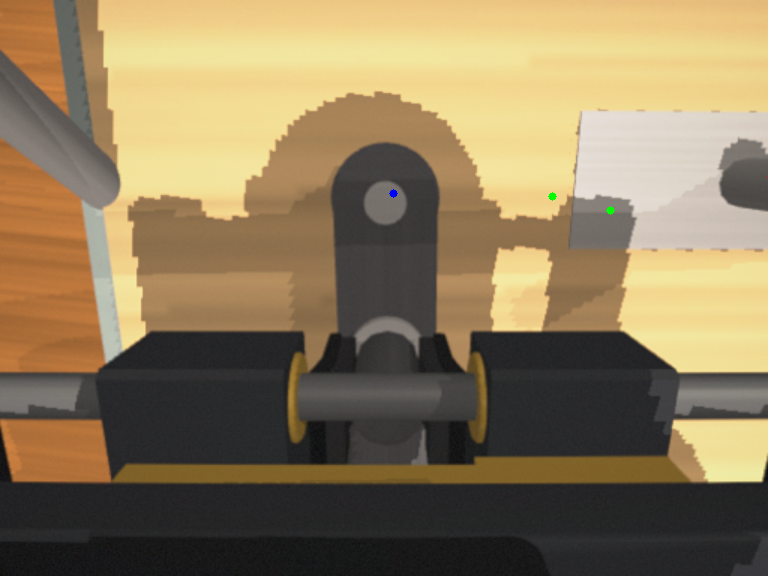

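Emit:
{"name": "play_rows", "arguments": {
  "deltas": [
    [0, 0, 0, 0, 0, 0, 45],
    [0, 0, 0, 0, 0, 0, 45],
    [0, 0, 0, 0, 0, 0, 45],
    [0, 0, 0, 0, 0, 0, 45],
    [0, 0, 0, 0, 0, 0, 45],
    [0, 0, -0.5, 0, 0, 0, 45],
    [0, 0, -1.5, 0, 0, 0, 45],
    [0, 0, -2.5, 0, 0, 0, 45],
    [0, 0, -3, 0, 0, 0, 45]
  ]
}}

```text
time_s: 10.55
tcp_pos: [0.5593, 0.1871, 0.2358]
ee_rot: [[0.862, 0.106, 0.496], [0.092, -0.994, 0.052], [0.499, 0.001, -0.867]]
wrist_force: [-0.2, -0.4, 0.9]
gripper_width: 0.52
```

```bash
python3 st.py; python3 - <<'E'
from h import *
from station import r
s=r.sense(); print(delta(s,toW(p0,sl(-54.5,-2,70))))
E
```

```text
t 10.55 y,u,o mm [ 75.7 -62.3  71.5] F [-0.2 -0.4  0.9] w 45.3
[2.39, 5.22, 0.05, -0.01, 0.02, 0.04]
```

Emit:
{"name": "play_rows", "arguments": {
  "deltas": [
    [1.2, 2, 0, 0, 0, 0, 45],
    [2.4, 4, 0, 0, 0, 0, 45],
    [2.4, 5.2, 0, 0, 0, 0, 45],
    [2.4, 5.2, 0, 0, 0, 0, 45],
    [2.4, 5.2, 0, 0, 0, 0, 45],
    [2.4, 5.2, 0, 0, 0, 0, 45]
  ]
}}

```text
time_s: 11.15
tcp_pos: [0.6245, 0.0629, 0.2632]
ee_rot: [[0.863, 0.106, 0.493], [0.094, -0.994, 0.049], [0.496, 0.003, -0.868]]
wrist_force: [-0.5, 1.4, -0.3]
gripper_width: 0.515
```

```bash
python3 st.py;python3 wr.py w10
```

```text
t 11.15 y,u,o mm [-54.5  -3.6  69.2] F [-0.5  1.4 -0.3] w 44.8
[144.  220.8]
[163.7 200.7]
[ 93.1 199.1]
[268.7 210.9]
[266.6 190.4]
11.15 [0.62447801 0.06288895 0.26317416] [-0.5  1.4 -0.3] 44.80324177966922
keeper_knob [([0.6329, 0.1933, 0.2198], 0.67)]
bolt_handle [([0.6514, 0.0471, 0.2191], 0.7)]
keeper [([0.6345, 0.1898, 0.2192], 0.66)]
```

View pics/w10.png

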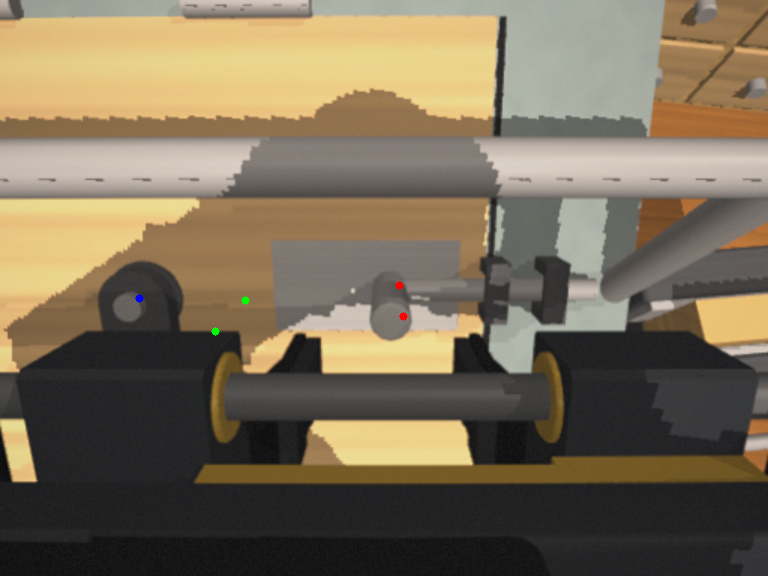

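Emit:
{"name": "play_rows", "arguments": {
  "deltas": [
    [0.05, 0, 0.6, 0, 0, 0, 45],
    [0.05, 0, 1.2, 0, 0, 0, 45],
    [0.05, 0, 1.8, 0, 0, 0, 45],
    [0.05, 0, 2.4, 0, 0, 0, 45],
    [0.05, 0, 3, 0, 0, 0, 45],
    [0.05, 0, 3, 0, 0, 0, 45]
  ]
}}

```text
time_s: 11.95
tcp_pos: [0.6622, 0.0668, 0.1964]
ee_rot: [[0.865, 0.106, 0.49], [0.095, -0.994, 0.048], [0.492, 0.004, -0.87]]
wrist_force: [0.0, -0.1, -0.3]
gripper_width: 0.516
```

```bash
python3 st.py;python3 wr.py w11
```

```text
t 11.95 y,u,o mm [-54.5  -4.1  -7.5] F [ 0.  -0.1 -0.3] w 44.9
[ 85.  280.7]
[126.5 237.8]
[ 28.5 235.5]
[274.8 266.7]
[270.1 222.9]
11.95 [0.66218997 0.06680298 0.19641433] [ 0.  -0.1 -0.3] 44.88564794062374
keeper_knob [([0.6372, 0.2007, 0.2209], 0.76)]
bolt_handle [([0.6526, 0.0561, 0.2209], 0.9)]
keeper [([0.6369, 0.1974, 0.2214], 0.66)]
```

View pics/w11.png

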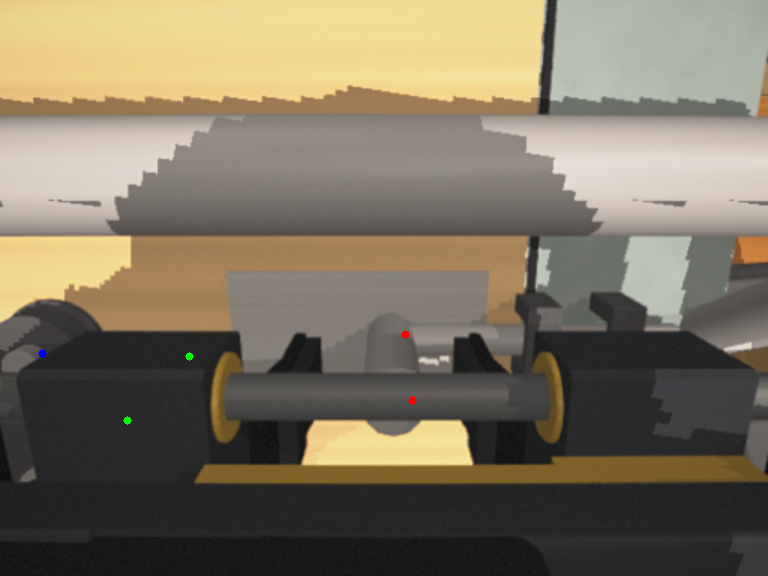

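Emit:
{"name": "play_rows", "arguments": {
  "deltas": [
    [0, 0, 0, 0, 0, 0, 8],
    [0, 0, 0, 0, 0, 0, 8],
    [0, 0, 0, 0, 0, 0, 8],
    [0, 0, 0, 0, 0, 0, 8],
    [0, 0, 0, 0, 0, 0, 8],
    [0, 0, 0, 0, 0, 0, 8],
    [0, 0, 0, 0, 0, 0, 8],
    [0, -0.1, 0, 0, 0, 0, 8]
  ]
}}

```text
time_s: 12.95
tcp_pos: [0.6629, 0.0685, 0.1995]
ee_rot: [[0.863, 0.105, 0.494], [0.092, -0.995, 0.049], [0.497, 0.003, -0.868]]
wrist_force: [-0.6, -3.8, 1.8]
gripper_width: 0.199
```

```bash
python3 st.py
```

```text
t 12.95 y,u,o mm [-52.9  -1.8  -5.3] F [-0.6 -3.8  1.8] w 17.3
```

Gripped at 17.3 mm; drawing.

Emit:
{"name": "play_rows", "arguments": {
  "deltas": [
    [0, -0.3, 0, 0, 0, 0, 8],
    [0, -0.6, 0, 0, 0, 0, 8],
    [0, -0.9, 0, 0, 0, 0, 8],
    [0, -1.2, 0, 0, 0, 0, 8],
    [0, -1.5, 0, 0, 0, 0, 8],
    [0, -1.7, 0, 0, 0, 0, 8],
    [0, -1.8, 0, 0, 0, 0, 8],
    [0, -1.8, 0, 0, 0, 0, 8]
  ]
}}

```text
time_s: 13.75
tcp_pos: [0.6579, 0.1149, 0.1994]
ee_rot: [[0.863, 0.107, 0.494], [0.094, -0.994, 0.051], [0.497, 0.003, -0.868]]
wrist_force: [-4.7, -1.4, 4.5]
gripper_width: 0.201
```

```bash
python3 st.py
```

```text
t 13.75 y,u,o mm [-6.2 -2.  -5.3] F [-4.7 -1.4  4.5] w 17.5
```

Emit:
{"name": "play_rows", "arguments": {
  "deltas": [
    [0, -0.08, 0, 0, 0, 0, 8],
    [0, -0.16, 0, 0, 0, 0, 8],
    [0, -0.16, 0, 0, 0, 0, 8]
  ]
}}

```text
time_s: 14.05
tcp_pos: [0.6576, 0.1177, 0.1994]
ee_rot: [[0.863, 0.105, 0.494], [0.093, -0.994, 0.049], [0.496, 0.004, -0.868]]
wrist_force: [-2.5, -5.0, 6.4]
gripper_width: 0.196
```

```bash
python3 st.py; python3 wr.py w12 -5
```

```text
t 14.05 y,u,o mm [-3.3 -2.  -5.2] F [-2.5 -5.   6.4] w 17.1
[206.9 282.5]
[219. 240.]
[121.4 237.9]
[265.4 267.8]
[263.2 224.8]
14.05 [0.65756019 0.11774422 0.19942965] [-2.5 -5.   6.4] 17.059484205605532
keeper_knob [([0.6461, 0.1996, 0.2217], 0.74)]
bolt_handle [([0.648, 0.1128, 0.2236], 0.82)]
keeper [([0.6459, 0.2002, 0.226], 0.93)]
```

View pics/w12.png

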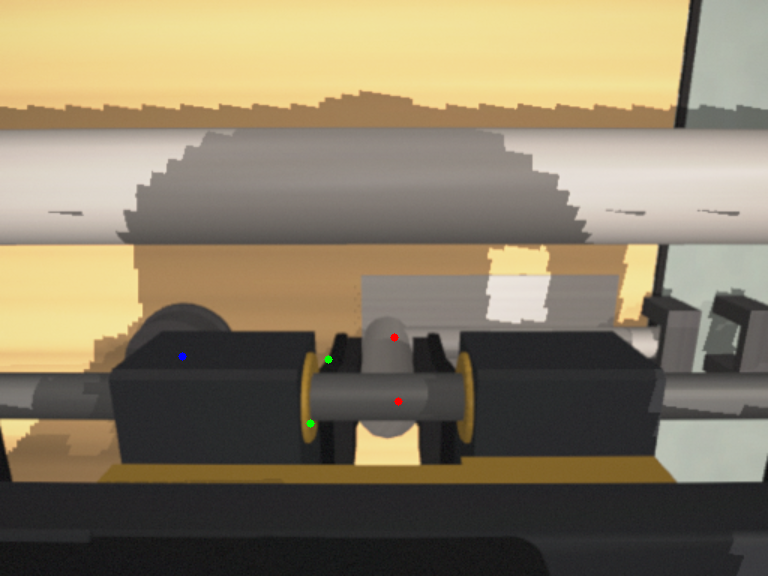

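Emit:
{"name": "play_rows", "arguments": {
  "deltas": [
    [0, -0.06, 0, 0, 0, 0, 8],
    [0, -0.12, 0, 0, 0, 0, 8],
    [0, -0.12, 0, 0, 0, 0, 8]
  ]
}}

```text
time_s: 14.55
tcp_pos: [0.6574, 0.1177, 0.1994]
ee_rot: [[0.864, 0.101, 0.493], [0.091, -0.995, 0.044], [0.495, 0.007, -0.869]]
wrist_force: [3.7, -14.7, 5.3]
gripper_width: 0.196
```

```bash
python3 st.py
```

```text
t 14.55 y,u,o mm [-3.4 -2.2 -5.2] F [  3.7 -14.7   5.3] w 17.0
```

At the stop (no motion, 15 N). Ease off, release, retract.

Emit:
{"name": "play_rows", "arguments": {
  "deltas": [
    [0, 0.08, 0, 0, 0, 0, 8],
    [0, 0.1, 0, 0, 0, 0, 45],
    [0, 0.1, 0, 0, 0, 0, 45],
    [0, 0.1, 0, 0, 0, 0, 45],
    [0, 0.1, 0, 0, 0, 0, 45],
    [0, 0.1, 0, 0, 0, 0, 45],
    [0, 0.1, 0, 0, 0, 0, 45],
    [0, 0.1, -0.6, 0, 0, 0, 45],
    [0, 0.1, -1.5, 0, 0, 0, 45],
    [0, 0.1, -2.5, 0, 0, 0, 45],
    [0, 0.1, -3.5, 0, 0, 0, 45],
    [0, 0.1, -5, 0, 0, 0, 45]
  ]
}}

```text
time_s: 15.75
tcp_pos: [0.5948, 0.1116, 0.3065]
ee_rot: [[0.865, 0.105, 0.491], [0.093, -0.994, 0.048], [0.493, 0.004, -0.87]]
wrist_force: [0.6, 0.1, -0.4]
gripper_width: 0.519
```

```bash
python3 st.py; python3 wr.py w13 -5; python3 - <<'E'
from station import r
import cv2
for c in ('top','scene'):
    d=r.capture(c); cv2.imwrite(f'pics/{c}9.png',d['pixels'][:,:,::-1])
    for n in ('brush','tape','hammer'): print(c,n,[(x['centre'].round(3).tolist() if hasattr(x['centre'],'round') else x['centre']) for x in r.spot_in(c,n)[:1]])
E
```

```text
t 15.75 y,u,o mm [ -3.   -3.2 119. ] F [ 0.6  0.1 -0.4] w 45.2
[230.2 200.3]
[234.2 186.1]
[174.3 184.8]
[262.2 191.7]
[261.3 177.4]
15.75 [0.59477735 0.11164293 0.30645515] [ 0.6  0.1 -0.4] 45.15147981511566
keeper_knob [([0.6156, 0.1904, 0.2096], 0.59)]
bolt_handle [([0.6532, 0.0863, 0.22], 0.58)]
keeper [([0.6183, 0.1933, 0.2118], 0.92)]
top brush [[0.4455, 0.0821, 0.0186]]
top tape [[0.4647, -0.043, 0.0667]]
top hammer [[0.513, -0.1921, 0.026]]
scene brush [[0.4449, 0.1364, 0.0168]]
scene tape [[0.4809, -0.0511, 0.054]]
scene hammer [[0.5167, -0.2014, 0.0259]]
```

View pics/w13.png

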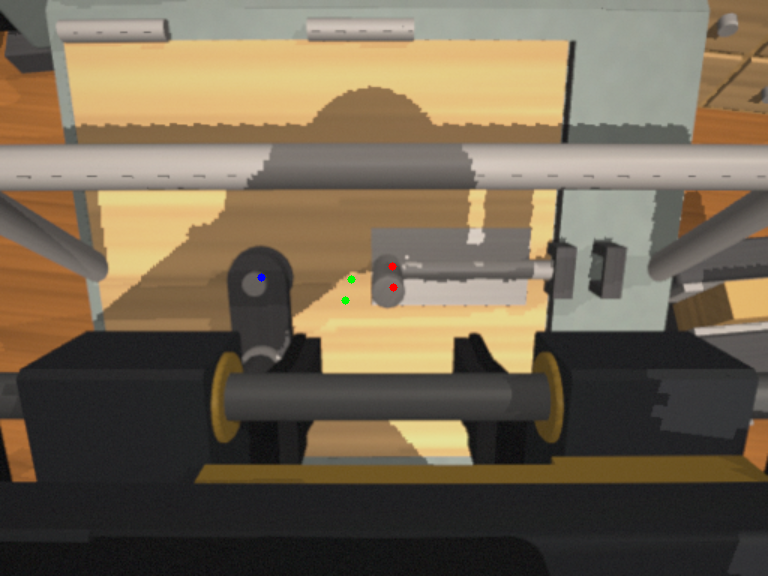

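View pics/top9.png

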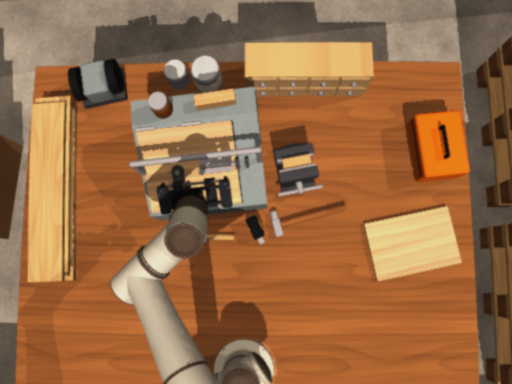

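Emit:
{"name": "play_rows", "arguments": {
  "deltas": [
    [0, 0, -0.5, 0, 0, 0, 45],
    [0, 0, -1, 0, 0, 0, 45],
    [0, 0, -1, 0, 0, 0, 45],
    [0, 0, -1, 0, 0, 0, 45]
  ]
}}

```text
time_s: 16.75
tcp_pos: [0.5834, 0.111, 0.3304]
ee_rot: [[0.862, 0.106, 0.495], [0.093, -0.994, 0.051], [0.498, 0.002, -0.867]]
wrist_force: [-0.2, -0.5, -0.2]
gripper_width: 0.517
```

```bash
python3 st.py; python3 -c "
from station import r
print(r.finish_job())"
```

```text
t 16.75 y,u,o mm [ -2.4  -1.  145.4] F [-0.2 -0.5 -0.2] w 45.0
the job is handed in; nothing more can be done
None
```

I swung the keeper bar down to about 1.55 rad and then drew the bolt to its stop. It would not move further at about 15 N, at roughly 55 mm of travel. I then let go, backed clear and handed the job in at about 16.8 s; it reported no verdict.

- **Final state:** The last wrist picture shows the bar pointing straight down the slope and the handle fully left. Wrist force was about zero with the gripper open and clear.
- **Other objects:** The tape and hammer were found within about 5 mm of their first positions in both pictures. The brush matched in the scene picture (about 5 mm). In the top picture it came out about 75 mm off, because the arm hid part of it. The arm never went near the brush.
- **Disagreement:** The visible fingertips sat about 40 mm short of the reported TCP. My first grasp closed on nothing above the keeper knob. I corrected the depth from the wrist picture, and both later grasps held (about 21 mm on the knob, 17 mm on the handle).

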